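Put the tape measure away in the push-to-open drawer

ROBOT

A 6-joint arm with a two-finger parallel gripper is mounted at the origin on the work surface. World frame = base frame: x ahead of the robot, y to its left, z up, the work surface at z = 0. Lengths are in m, angles in rad, forces in N, time in s.
With the tool pointing down it reaches from about 0.425 to 0.95 m from the base axis. Payload 3.5 kg.
Tool frame: the origin (TCP) lies on the centre line of the jaws, within the pads' length; the fingertips stand 17 mm ahead of it and the grasp point (between the pads) lies 2 mm behind it; z points along the fingers, y is the line along which they close (so a half turn about z gives the same grasp; the last joint's range is limited). The gripper opens to 85 mm and grips with 20 to 120 N. Pads are 22 mm wide; open, the fingers measure 114 mm over their backs; the gripper's body (76 mm by 85 mm) begins 54 mm behind the grasp point. The pads swing forward as they close: fully open they stand 13 mm farther back than shut.
Start: joints at [-1.252, 0.286, 1.577, -0, 1.279, -0.15], TCP at [0.305, -0.602, 0.248] pointing down, gripper open.
Joint ranges: [-2.77, 2.77], [-0.9, 2.22], [0.21, 2.48], [-1.53, 4.67], [0.24, 2.81], [-2.84, 2.84]. Speed limits (rad/s): [2.79, 2.79, 3.14, 3.14, 3.14, 3.14].

INTERFACE

Orientations are given as a unit quaternion [x, y, z, w].
In Python, from plant import ctrl gives the robot as it stands. The module is installed in compiled form; this text tells all that it offers.
- The arm moves only by the tool drive_tool, never from a script. Its argument "moves" is a list of rows, each a list of 3 entries, a list of its own where there are three numbers: the turn, a rotation vector about the tool's x, y, z in rad, then the shift along the tool's x, y, z in m, then the finger opening in m, from 0 to 0.0854. A call has 1 to 5 rows; each row shifts and turns the commanded pose from where the row before left it, along the tool's axes as they then stand; what a row does not reach is not made up. A row lasts 1/8 s, in which the tool goes at most 62.5 mm and 10.7 degrees, less where a joint would pass 70% of its speed; a pose out of reach is approached as far as the arm can. A call with a gripper value outside its range is refused whole. The fingers move at their own pace and stop on an object; "grip_force" is the grip in N (left out, the last holds). Time passes only in rows, so rows that do not move let the fingers close. It gives the time, the measured TCP pose, the force, the opening and the grip force at its end, in the units of the state.
- ctrl.get_state(): the state, without advancing time (a new reading comes with each control period).
- ctrl.read_camera(name): name is "side" or "top" or "wrist"; returns a dict with "image" (400x640x3 uint8, red, green, blue), "fx", "fy", "cx", "cy" (pixels), "R" (3x3) and "t" (3): a world point X has camera coordinates R X + t. Camera axes: x right, y down, z forward; pixel columns grow to the right and rows downward; lengths in m; the calibration is good to about 2 mm. The wrist camera is an equidistant fisheye: a pixel r from the principal point sees the ray r / f radians off the axis. A picture is of the moment at which its call begins. There is no depth.
- ctrl.sign_off(): hands the job in; it is judged then, once.
The state is a dict: "time": time; "qpos": joint angles; "dq": joint speeds; "joint_efforts": joint torques, N m; "eef_pos": TCP position; "tcp_rot": TCP orientation; "contact_force": force on the tool from outside, world axes, zero at the start; "wrist_torque": the same for the moment, N m; "opening": opening from 0.0 (shut) to 1.0 (fully open); "finger_force": force on a finger pad.
Only numpy, scipy, OpenCV 4.12 (cv2) and the standard library are available. Lean on these libraries where they do the work, as an engineer would, in place of code of your own. Each camera call takes 0.05 s, during which the arm holds its last target. There are 200 camera calls.

TASK

Push gently on the front of the small handleless drawer until its touch catch lets go and the drawer springs out, then put the pocket tape measure down in the drawer and push the drawer shut again, gently and without forcing or slamming it, until the catch holds it closed. Leave the other loose things on the bench where they are.

Things in the scene. Friction and masses are not known exactly. Their poses are not given: they have to be found in the camera images.
- unit: Low plywood drawer unit fixed to the bench, 240 deep (its x) x 260 wide (its y) x 125 high; origin at the centre of its underside; its front looks along its own -x. One drawer with a handleless front, closed at the start. Thin offcuts, up to 25 mm high, lie fixed on the rear half of its top.
- drawer (a joint): How far the drawer is out along the unit's -x, m: 0 (within 1 mm) held shut by the catch, 0.085 sprung fully out, negative while pressed in. A spring pushes it out: 6 to 7 N when shut or deeper, 2.3 N when out, plus 22 N per m/s of motion. Push-push catch: it changes state (shut to free, or open to held) when the drawer is pressed 5 to 21 mm deeper than shut and then let go.
- drawer_front (a point): Centre of the outer face of the drawer front, a plain wooden panel 228 wide (y) x 72 high x 18 thick; 72 mm above the bench; axes as the unit's. Shut, the face stands 28 mm in front of the carcass. The catch is adjustable: its depth differs each time and cannot be seen; 1 to 3 mm beyond it is a stop where the force climbs: 10 to 12 N on the front reaches it, over 16 N damages it.
- drawer_floor (a point): Point on top of the drawer's floor, 54 mm behind the front's outer face, midway across, 46 mm above the bench. Drawer out: a clear opening of 95 mm (x) x 188 mm (y) from above, between the front panel (18 thick, upper edge 62 mm above the floor) and the carcass (top 79 mm above the floor). Side walls 46 mm high.
- tape: Pocket tape measure, black case with round steel-and-yellow sides, standing on its base: 52 long (its x) x 26 thick (its y) x 48 high, about 0.14 kg; the lower half is the full 52 long, the upper half 40. Origin at the centre of its underside. It is held across its 26 mm thickness.
- sander: Bystander: sanding block of cork and dark wood, 75 x 45 x 36, loose; origin at the centre of its underside.
- wax: Bystander: round brass-coloured wax tin, 64 across, 42 high, loose; origin at the centre of its underside.
- mug: Bystander: white mug, 80 across, 95 high, loose; origin at the centre of its underside.
- offcut: Bystander: wooden offcut 110 x 40 x 35, loose; origin at the centre of its underside.
- glue: Bystander: glue bottle, 60 across, 160 high, loose; origin at the centre of its underside.
- tape_mid (a point): Centre of the tape measure's case, 24 mm above its underside when it stands.
- driver: Bystander: screwdriver lying loose near the right front of the bench.
- planed: Bystander: brown planed wooden piece 160 x 50 x 22, loose; origin at the centre of its underside.

How it is judged:
By the outcome, as a careful person would: the job done as asked, in the order asked, and still so for the second after the job is handed in, with the robot touching nothing.
It also fails if it takes over 72 s, if anything falls off the work surface, if the arm or the gripper's body presses on something with over 40 N, if the wrist force passes 120 N, or if a joint passes its speed limit or range.

## Working session

There is one attempt and no reset: what is moved stays moved. The work goes in short steps, Python scripts to look and compute and a tool call to move; the robot and the scene stay as the last step left them, time stands still between calls to the robot, and variables do not carry over. Pictures are saved under pics/ and viewed, at most 13 in all, crops included, and the job is handed in when it is done.

Besides the shell and the picture viewer there is one more tool, called after "Call:" as name(argument=value, ...) on one line, values as JSON. drive_tool: Moves the arm, as the interface text tells. Its arguments: {"type":"object","properties":{"moves":{"type":"array","items":{"type":"array"}},"grip_force":{"type":"number"}},"required":["moves"]}

```bash
mkdir -p pics; python3 - <<'E'
from plant import ctrl
import cv2,pickle
s=ctrl.get_state();print({k:(v if not hasattr(v,'round') else v) for k,v in s.items()})
d={}
for n in("side","top"):
    c=ctrl.read_camera(n);d[n]=c;cv2.imwrite(f"pics/{n}0.png",c["image"][:,:,::-1]);print(n,c["fx"],c["cx"],c["cy"],c["R"],c["t"])
pickle.dump(d,open("c0.pkl","wb"))
E
```

```text
{'time': 0.0, 'qpos': array([-1.25204860e+00,  2.87232442e-01,  1.57817601e+00, -1.98711300e-05,
        1.27861323e+00, -1.50025767e-01]), 'dq': array([-1.16017229e-03,  2.96849797e-05,  7.03779306e-04,  9.21865929e-04,
       -3.94826641e-04,  9.10232846e-04]), 'joint_efforts': array([ 5.89619849e-04, -4.05982983e+01, -2.92622674e+01, -6.18990998e-05,
        5.85749614e-03, -2.14435936e-06]), 'eef_pos': array([ 0.3047702 , -0.60158387,  0.24690315]), 'tcp_rot': array([ 9.72655565e-01,  2.32249169e-01, -1.11813304e-04, -1.20939383e-03]), 'contact_force': array([-0.10307097, -0.04759921,  0.55321649]), 'wrist_torque': array([-0.00848655,  0.00369339, -0.03992912]), 'finger_force': 0.0, 'opening': 1.001773318886439}
side 430.36982827638406 313.07593805664885 195.4124654099808 [[-0.84946014 -0.52759539 -0.00778342]
 [-0.38958635  0.63706938 -0.66510531]
 [ 0.35586508 -0.56194813 -0.74670901]] [0.48094144 0.22945602 1.07629691]
top 447.7752835721212 322.9663826152292 201.6492181149713 [[ 0.01356904 -0.99983922  0.01172227]
 [-0.99755353 -0.01434019 -0.06842017]
 [ 0.06857726 -0.0107652  -0.99758773]] [0.03427352 0.53085494 1.43052921]
```

View pics/side0.png

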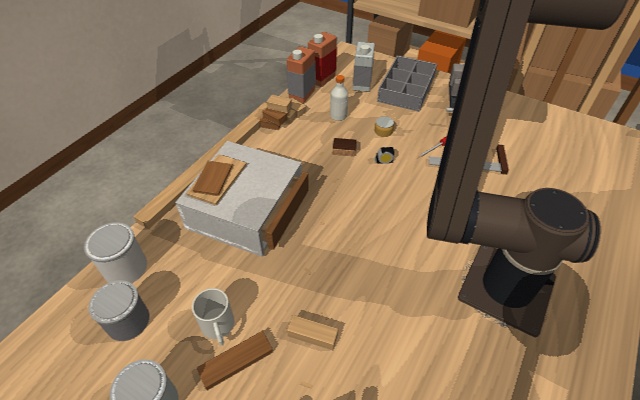

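View pics/top0.png

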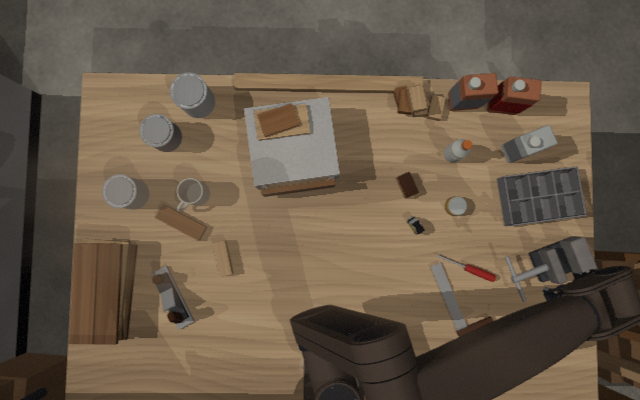

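The side view shows the unit (grey top around (245,185), brown front at (288,210)) and the tape at (385,155). The top view shows the front along (262,190)-(335,184) and the tape at (416,225). I'll zoom both next.

```bash
python3 - <<'E'
import cv2,pickle,numpy as np
d=pickle.load(open("c0.pkl","rb"))
t=d["top"]["image"];s=d["side"]["image"]
z=lambda im,x,y,w,h,k:cv2.resize(im[y:y+h,x:x+w],None,fx=k,fy=k,interpolation=cv2.INTER_CUBIC)
a=z(t,240,90,100,110,4);b=z(t,395,205,40,44,10)   #400x440,400x440
top=np.hstack([a,b]); 
cv2.imwrite("pics/z1.png",top[:,:,::-1])
a=z(s,170,135,150,120,3);b=z(s,370,140,32,30,12)[:360,:350]
cv2.imwrite("pics/z2.png",np.hstack([a,b])[:,:,::-1])
E
```

```text
(no output)
```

View pics/z1.png

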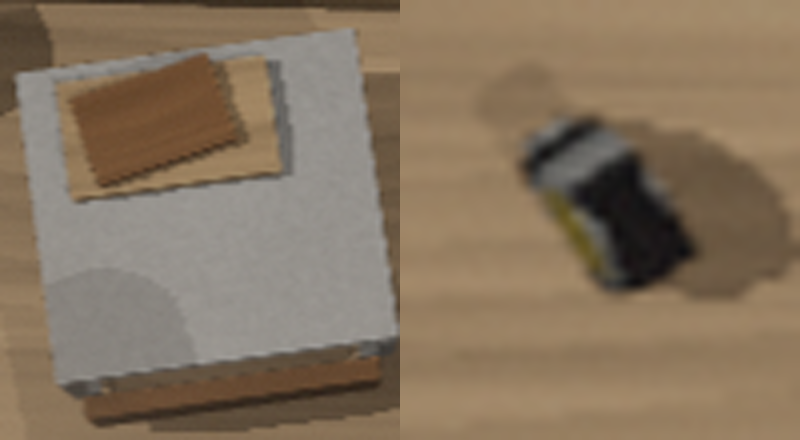

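View pics/z2.png

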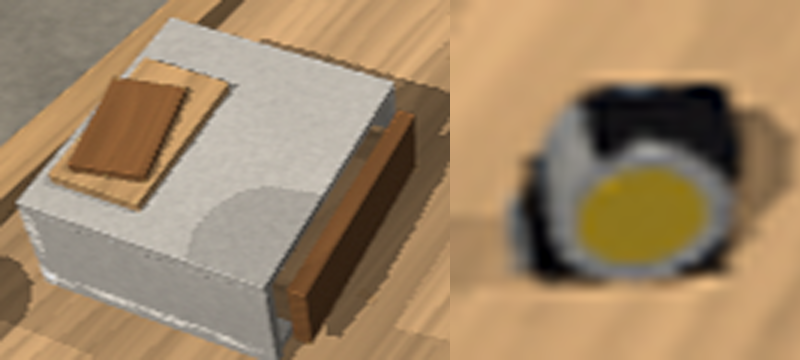

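Zooms: the top-view crop gives unit top corners at about (18,73), (353,30), (398,338), (60,385). The front's upper edge is the brown strip (85,405)-(380,385). The tape's long axis runs from (565,135) to (650,270). The side crop shows the yellow disc centred at (643,215).

```bash
cat >h.py <<'E'
import numpy as np,cv2
def ray(c,u,v):
    R=np.array(c["R"]);t=np.array(c["t"]);d=R.T@np.array([(u-c["cx"])/c["fx"],(v-c["cy"])/c["fy"],1]);return -R.T@t,d
def plane(c,u,v,z):
    o,d=ray(c,u,v);return o+d*(z-o[2])/d[2]
def proj(c,X):
    p=np.array(c["R"])@np.array(X)+np.array(c["t"]);return np.array([c["fx"]*p[0]/p[2]+c["cx"],c["fy"]*p[1]/p[2]+c["cy"]])
E
python3 - <<'E'
from h import *;import pickle
np.set_printoptions(precision=4,suppress=True)
d=pickle.load(open("c0.pkl","rb"));T=d["top"];S=d["side"]
un=lambda x,y,x0,y0,k:(x0+(x+.5)/k-.5,y0+(y+.5)/k-.5)
P=[plane(T,*un(x,y,240,90,4),.125)[:2] for x,y in((18,73),(353,30),(398,338),(60,385))]
Q=[plane(S,*un(x,y,170,135,3),.125)[:2] for x,y in((20,205),(172,18),(393,82),(268,290))]
for n,p in(("top",P),("side",Q)):
    p=np.array(p);print(n,p.tolist(),[np.linalg.norm(p[i]-p[(i+1)%4]) for i in range(4)],p.mean(0))
    A=(p[0]+p[1]-p[2]-p[3])if n=="top" else (p[0]+p[1]-p[2]-p[3]);print(np.arctan2(A[1],A[0]))
# front top outer edge
print("front edge top z.108",[plane(T,*un(x,y,240,90,4),.108) for x,y in((88,400),(382,362),(90,424),(380,384))])
print("front edge side",[plane(S,*un(x,y,170,135,3),.108) for x,y in((412,115),(305,297),(289,290),(400,110))])
# tape
im=T["image"];hsv=cv2.cvtColor(im,cv2.COLOR_RGB2HSV)[205:249,395:435]
print("disc",plane(S,*un(643-450,215,370,140,12),.024))
for z in(0,.024,.048):print("black top ctr",z,[plane(T,*un(x-400,y,395,205,10),z)for x,y in((525,150),(600,120),(695,250),(610,290),(608,205))])
ims=S["image"];m=cv2.inRange(cv2.cvtColor(ims,cv2.COLOR_RGB2HSV)[145:170,375:400],(20,180,60),(35,255,255));mm=cv2.moments(m,True);print(mm["m10"]/mm["m00"]+375,mm["m01"]/mm["m00"]+145,mm["m00"])
E
```

```text
top [[0.8045530551382423, 0.28579698476822935], [0.8421203537174966, 0.03222665394902067], [0.6066817555509251, -0.004655817165192498], [0.5674081292975481, 0.24831021744900866]] [np.float64(0.2563380865074595), np.float64(0.23830998758367453), np.float64(0.25599654760860185), np.float64(0.24008951159105996)] [0.7052 0.1404]
0.15608732132027137
side [[0.7985523258880393, 0.28923323876881996], [0.842211926658485, 0.03294337065647657], [0.6083626840458403, -0.004094046170156518], [0.5631384771761108, 0.2512417793147979]] [np.float64(0.2599820325262442), np.float64(0.23676409887416913), np.float64(0.25930987768127767), np.float64(0.2384597055202605)] [0.7031 0.1423]
0.1585446827110185
front edge top z.108 [array([0.558 , 0.2293, 0.108 ]), array([0.5903, 0.0065, 0.108 ]), array([0.5398, 0.2273, 0.108 ]), array([0.5735, 0.0079, 0.108 ])]
front edge side [array([0.5794, 0.0091, 0.108 ]), array([0.5421, 0.2317, 0.108 ]), array([0.5575, 0.2328, 0.108 ]), array([0.5925, 0.0094, 0.108 ])]
disc [ 0.4503 -0.2477  0.024 ]
black top ctr 0 [array([ 0.4768, -0.2345,  0.    ]), array([ 0.487 , -0.2591,  0.    ]), array([ 0.4449, -0.2903,  0.    ]), array([ 0.4314, -0.2624,  0.    ]), array([ 0.4592, -0.2618,  0.    ])]
black top ctr 0.024 [array([ 0.476 , -0.2297,  0.024 ]), array([ 0.486, -0.254,  0.024]), array([ 0.4446, -0.2846,  0.024 ]), array([ 0.4314, -0.2572,  0.024 ]), array([ 0.4587, -0.2565,  0.024 ])]
black top ctr 0.048 [array([ 0.4753, -0.225 ,  0.048 ]), array([ 0.4851, -0.2488,  0.048 ]), array([ 0.4444, -0.2789,  0.048 ]), array([ 0.4314, -0.2519,  0.048 ]), array([ 0.4583, -0.2513,  0.048 ])]
385.37735849056605 157.66037735849056 53.0
```

Call:
drive_tool(moves=[[[0,0,0.156],[0,0,0],0],[[0,0,0.156],[0,0,0],0],[[0,0,0],[0.026,-0.056,0],0],[[0,0,0],[0.026,-0.056,0],0],[[0,0,0],[0.026,-0.056,0],0]], grip_force=20)

```text
time: 0.72
eef_pos: [0.3559, -0.4221, 0.2476]
tcp_rot: [0.997, 0.078, -0.0, -0.001]
contact_force: [1.1, 0.2, -0.4]
opening: -0.001
finger_force: 0.0
```

Call:
drive_tool(moves=[[[0,0,0],[0.026,-0.056,0],0],[[0,0,0],[0.026,-0.056,0],0],[[0,0,0],[0.026,-0.056,0],0],[[0,0,0],[0.026,-0.056,0],0],[[0,0,0],[0.026,-0.056,0],0]])

```text
time: 1.35
eef_pos: [0.4404, -0.1251, 0.2481]
tcp_rot: [0.997, 0.078, 0.0, -0.0]
contact_force: [1.2, -0.2, -0.6]
opening: -0.0
finger_force: 0.0
```

Call:
drive_tool(moves=[[[0,0,0],[0.026,-0.056,0],0],[[0,0,0],[0.026,-0.056,0],0],[[0,0,0],[0.026,-0.056,0],0],[[0,0,0],[0.026,-0.056,0],0],[[0,0,0],[0,0,0],0]])

```text
time: 1.98
eef_pos: [0.5081, 0.114, 0.2478]
tcp_rot: [0.997, 0.081, -0.0, -0.0]
contact_force: [0.8, -0.9, 0.5]
opening: 0.002
finger_force: 0.0
```

Call:
drive_tool(moves=[[[0,0,0],[0,0,0.053],0],[[0,0,0],[0,0.002,0.053],0],[[0,0,0],[0,0.002,0.052],0],[[0,0,0],[0.012,0,0],0],[[0,0,0],[0.01,0,0],0]])

```text
time: 2.6
eef_pos: [0.5329, 0.1094, 0.0923]
tcp_rot: [0.997, 0.078, 0.002, 0.0]
contact_force: [0.5, -0.3, 0.7]
opening: -0.002
finger_force: 0.0
```

Call:
drive_tool(moves=[[[0,0,0],[0.005,0,0],0],[[0,0,0],[0.003,0,0],0],[[0,0,0],[0,0,0],0]])

```text
time: 2.98
eef_pos: [0.5392, 0.1111, 0.0914]
tcp_rot: [0.997, 0.078, 0.001, 0.0]
contact_force: [0.3, -0.6, -0.0]
opening: 0.0
finger_force: 0.0
```

```bash
python3 - <<'E'
from plant import ctrl
import cv2,numpy as np
a=ctrl.read_camera("side")["image"][120:270,200:360]
b=ctrl.read_camera("wrist")["image"]
a=cv2.resize(a,None,fx=2.5,fy=2.5);b=cv2.resize(b,(400,250))
cv2.imwrite("pics/p1.png",np.hstack([a[:250+125],np.vstack([b,np.zeros((125,400,3),np.uint8)])])[:,:,::-1])
s=ctrl.get_state();print(s["eef_pos"],s["contact_force"])
E
```

```text
[0.53844643 0.11114754 0.09070365] [-0.40089503  0.28944894  0.11901603]
```

View pics/p1.png

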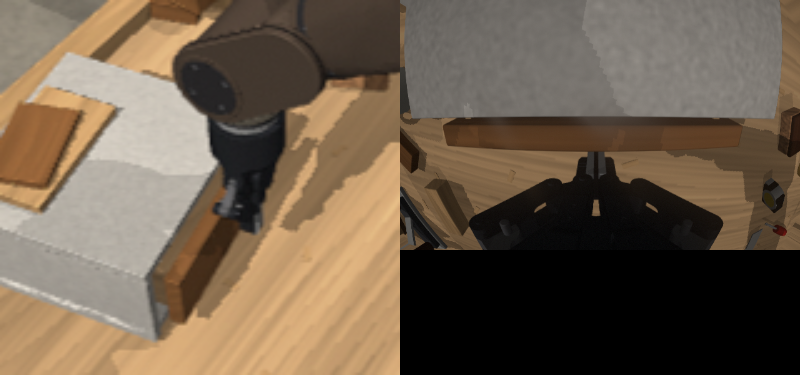

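The wrist view shows the closed fingers at (595,165) just in front of the middle of the drawer front (443-742, about 135). Now I push gently.

Call:
drive_tool(moves=[[[0,0,0],[0.002,0,0],0],[[0,0,0],[0.002,0,0],0],[[0,0,0],[0.002,0,0],0],[[0,0,0],[0.001,0,0],0]])

```text
time: 3.58
eef_pos: [0.5456, 0.1122, 0.0903]
tcp_rot: [0.997, 0.078, 0.0, -0.0]
contact_force: [0.2, -0.5, 0.7]
opening: -0.001
finger_force: 0.0
```

Call:
drive_tool(moves=[[[0,0,0],[0.0015,0,0],0],[[0,0,0],[0.0015,0,0],0],[[0,0,0],[0.001,0,0],0]])

```text
time: 3.95
eef_pos: [0.5494, 0.1128, 0.0903]
tcp_rot: [0.997, 0.078, -0.0, 0.0]
contact_force: [0.6, 0.4, 0.5]
opening: -0.002
finger_force: 0.0
```

Call:
drive_tool(moves=[[[0,0,0],[0.0015,0,0],0],[[0,0,0],[0.0015,0,0],0]])

```text
time: 4.2
eef_pos: [0.5521, 0.1132, 0.0903]
tcp_rot: [0.997, 0.078, -0.001, 0.0]
contact_force: [-1.6, 0.8, 2.3]
opening: 0.002
finger_force: 1.3
```

Call:
drive_tool(moves=[[[0,0,0],[0.001,0,0],0],[[0,0,0],[0.001,0,0],0]])

```text
time: 4.45
eef_pos: [0.553, 0.1134, 0.0902]
tcp_rot: [0.997, 0.078, -0.002, 0.0]
contact_force: [-6.2, -2.5, 4.4]
opening: -0.002
finger_force: 3.2
```

Call:
drive_tool(moves=[[[0,0,0],[0.001,0,0],0],[[0,0,0],[0.001,0,0],0]])

```text
time: 4.7
eef_pos: [0.5547, 0.1137, 0.0902]
tcp_rot: [0.997, 0.079, -0.002, 0.0]
contact_force: [-6.4, -1.7, 4.9]
opening: -0.002
finger_force: 3.4
```

Call:
drive_tool(moves=[[[0,0,0],[0.001,0,0],0],[[0,0,0],[0.001,0,0],0],[[0,0,0],[0.001,0,0],0]])

```text
time: 5.08
eef_pos: [0.5576, 0.1141, 0.0901]
tcp_rot: [0.997, 0.078, -0.002, 0.0]
contact_force: [-7.2, -0.5, 5.1]
opening: -0.003
finger_force: 3.5
```

Call:
drive_tool(moves=[[[0,0,0],[0.001,0,0],0],[[0,0,0],[0.001,0,0],0]])

```text
time: 5.32
eef_pos: [0.5596, 0.1144, 0.0901]
tcp_rot: [0.997, 0.079, -0.003, 0.0]
contact_force: [-6.0, -1.4, 4.6]
opening: -0.0
finger_force: 3.5
```

Call:
drive_tool(moves=[[[0,0,0],[0.001,0,0],0],[[0,0,0],[0.001,0,0],0]])

```text
time: 5.58
eef_pos: [0.5615, 0.1147, 0.0902]
tcp_rot: [0.997, 0.079, -0.003, 0.0]
contact_force: [-6.5, -1.9, 5.3]
opening: 0.006
finger_force: 3.7
```

Call:
drive_tool(moves=[[[0,0,0],[0.001,0,0],0]])

```text
time: 5.7
eef_pos: [0.5624, 0.1149, 0.0902]
tcp_rot: [0.997, 0.079, -0.003, 0.0]
contact_force: [-7.0, -1.3, 5.9]
opening: -0.001
finger_force: 3.7
```

Call:
drive_tool(moves=[[[0,0,0],[0.001,0,0],0]])

```text
time: 5.82
eef_pos: [0.5634, 0.115, 0.0902]
tcp_rot: [0.997, 0.079, -0.003, 0.0]
contact_force: [-7.7, -1.6, 4.9]
opening: 0.002
finger_force: 3.8
```

Call:
drive_tool(moves=[[[0,0,0],[0.001,0,0],0]])

```text
time: 5.95
eef_pos: [0.5642, 0.1152, 0.0902]
tcp_rot: [0.997, 0.079, -0.003, 0.0]
contact_force: [-8.6, -2.5, 5.8]
opening: 0.001
finger_force: 4.6
```

Call:
drive_tool(moves=[[[0,0,0],[0.0007,0,0],0]])

```text
time: 6.08
eef_pos: [0.5644, 0.1152, 0.0902]
tcp_rot: [0.997, 0.079, -0.004, 0.0]
contact_force: [-10.8, -2.4, 7.7]
opening: -0.005
finger_force: 5.4
```

Call:
drive_tool(moves=[[[0,0,0],[0.0007,0,0],0]])

```text
time: 6.2
eef_pos: [0.5645, 0.1152, 0.0902]
tcp_rot: [0.997, 0.079, -0.005, 0.0]
contact_force: [-12.6, -3.2, 8.8]
opening: 0.001
finger_force: 6.4
```

Call:
drive_tool(moves=[[[0,0,0],[-0.01,0,0],0],[[0,0,0],[-0.02,0,0],0],[[0,0,0],[-0.025,0,0],0],[[0,0,0],[-0.025,0,0],0],[[0,0,0],[-0.025,0,0],0]])

```text
time: 6.82
eef_pos: [0.4636, 0.0992, 0.0904]
tcp_rot: [0.997, 0.078, 0.001, -0.0]
contact_force: [0.3, -0.5, 0.7]
opening: -0.0
finger_force: 0.0
```

Call:
drive_tool(moves=[[[0,0,0],[-0.015,0,0],0],[[0,0,0],[0,0,-0.06],0],[[0,0,0],[0,0,-0.06],0.06],[[0,0,0],[0,0,-0.04],0.085]])

```text
time: 7.32
eef_pos: [0.4502, 0.097, 0.254]
tcp_rot: [0.997, 0.078, 0.003, 0.0]
contact_force: [1.0, 0.1, 0.2]
opening: 0.421
finger_force: 0.0
```

```bash
python3 - <<'E'
from plant import ctrl
import cv2,numpy as np,pickle
d={n:ctrl.read_camera(n) for n in("side","wrist","top")};pickle.dump(d,open("c1.pkl","wb"))
a=d["side"]["image"][120:270,200:360]
b=d["wrist"]["image"]
a=cv2.resize(a,None,fx=2.5,fy=2.5);b=cv2.resize(b,(400,250))
cv2.imwrite("pics/p2.png",np.hstack([a[:250+125],np.vstack([b,np.zeros((125,400,3),np.uint8)])])[:,:,::-1])
s=ctrl.get_state();print(s["eef_pos"],s["tcp_rot"],s["contact_force"])
E
```

```text
[0.45090431 0.09692829 0.25368955] [9.96921115e-01 7.83044601e-02 4.07725912e-03 2.80496616e-04] [-1.02876685 -0.75472282 -0.90165579]
```

View pics/p2.png

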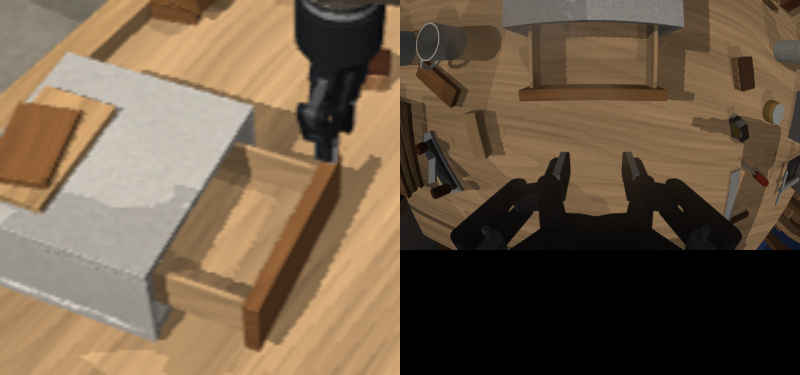

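The drawer is fully out (the wrist view shows its front at (593,93) and the opening above it). Next is the tape, at (738,127) in that view.

Call:
drive_tool(moves=[[[0,0,-0.14],[0,0,0],0.085],[[0,0,-0.14],[0,0,0],0.085],[[0,0,-0.139],[0,0,0],0.085],[[0,0,0],[-0.031,0.05,0.01],0.085],[[0,0,0],[-0.031,0.05,0.01],0.085]])

```text
time: 8.1
eef_pos: [0.4508, -0.0213, 0.2283]
tcp_rot: [0.958, 0.285, -0.001, -0.0]
contact_force: [0.7, 0.0, -0.4]
opening: 0.996
finger_force: 0.0
```

Call:
drive_tool(moves=[[[0,0,0],[-0.031,0.05,0.01],0.085],[[0,0,0],[-0.031,0.05,0.01],0.085],[[0,0,0],[-0.031,0.05,0.01],0.085],[[0,0,0],[-0.031,0.05,0.01],0.085],[[0,0,0],[0,0,0],0.085]])

```text
time: 8.72
eef_pos: [0.455, -0.2588, 0.1873]
tcp_rot: [0.96, 0.281, -0.001, -0.002]
contact_force: [-0.8, 0.0, -0.0]
opening: 0.996
finger_force: 0.0
```

```bash
python3 - <<'E'
from plant import ctrl
import cv2,numpy as np,pickle
c=ctrl.read_camera("wrist");pickle.dump(c,open("cw.pkl","wb"))
s=ctrl.get_state();print(s["eef_pos"],s["tcp_rot"],{k:c[k] for k in c if k!="image"})
from h import *
def wp(X):
    p=c["R"]@np.array(X)+c["t"];r=np.hypot(p[0],p[1]);th=np.arctan2(r,p[2]);return c["fx"]*th*p[0]/r+c["cx"],c["fy"]*th*p[1]/r+c["cy"]
print("expect tape",wp([.458,-.258,.048]),wp([.458,-.258,0]))
u,v=map(int,wp([.458,-.258,.024]));print(u,v)
x0=max(0,min(u-80,480));y0=max(0,min(v-60,280));print(x0,y0)
cv2.imwrite("pics/w2.png",cv2.resize(c["image"][y0:y0+120,x0:x0+160],None,fx=5,fy=5,interpolation=2)[:,:,::-1])
E
```

```text
[ 0.45515792 -0.25693325  0.18769988] [ 0.95932526  0.2822949  -0.00103015 -0.00188875] {'fx': 309.70691628693146, 'fy': 309.70691628693146, 'cx': 313.24021908914875, 'cy': 197.01021414751577, 'R': array([[ 0.54012462, -0.84157543, -0.00402428],
       [-0.79999886, -0.51491352,  0.30800306],
       [-0.26127996, -0.16314062, -0.95137686]]), 't': array([-0.46316736,  0.21010659,  0.39762134])}
expect tape (np.float64(314.5299663995083), np.float64(187.23731075949817)) (np.float64(314.5309230836185), np.float64(174.36295258693076))
314 180
234 120
```

View pics/w2.png

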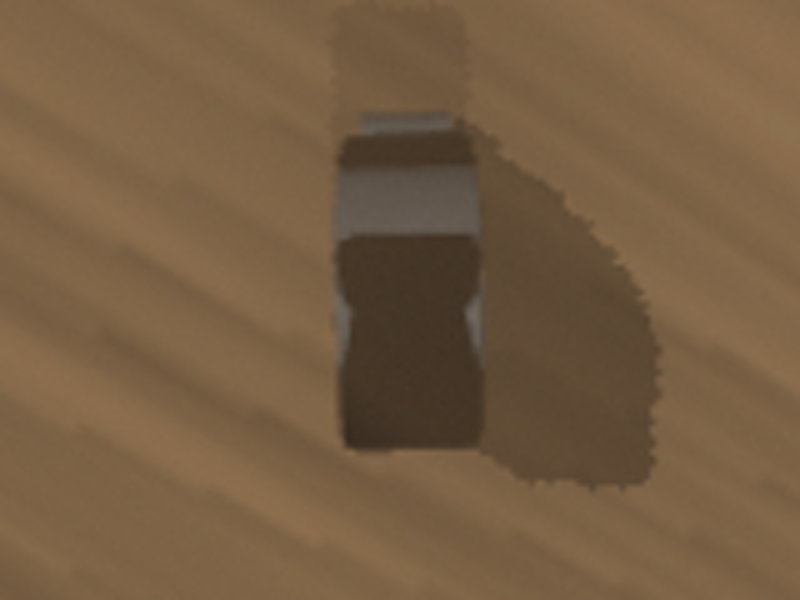

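The tape is aligned with the tool: centre column 410 and rear upper edge at row 450, base front at row 135.

```bash
python3 - <<'E'
from h import *;import pickle
np.set_printoptions(precision=4,suppress=True)
c=pickle.load(open("cw.pkl","rb"))
def wr(zx,zy,z):
    a=(234+(zx+.5)/5-.5-c["cx"])/c["fx"];b=(120+(zy+.5)/5-.5-c["cy"])/c["fy"];th=np.hypot(a,b)
    d=c["R"].T@np.array([a/th*np.sin(th),b/th*np.sin(th),np.cos(th)]);o=-c["R"].T@c["t"];return o+d*(z-o[2])/d[2]
e=np.array([.45515,-.25693]);y=2*np.arctan2(.2823,.9593);X=np.array([np.cos(y),np.sin(y)]);Y=np.array([X[1],-X[0]])
for n,p in dict(rearL=(345,450,.048),rearR=(482,450,.048),midL=(342,250,.048),midR=(480,250,.048),base0=(405,135,0),base24=(405,135,.024)).items():
    q=wr(*p)[:2];print(n,q,"tool:",(q-e)@X,(q-e)@Y)
print(y)
E
```

```text
rearL [ 0.4344 -0.2603] tool: -0.01929687342728334 -0.008398781779485713
rearR [ 0.4478 -0.2812] tool: -0.019311936940288446 0.016482203596397058
midL [ 0.4656 -0.2401] tool: 0.01786388957052918 -0.008481360148492455
midR [ 0.4786 -0.2604] tool: 0.017854582439521774 0.015609494611667878
base0 [ 0.4825 -0.2423] tool: 0.030872040015560168 0.0025375185270639523
base24 [ 0.4855 -0.2404] tool: 0.034507299629641344 0.0025345616237748107
0.5723963437815225
```

Call:
drive_tool(moves=[[[0,0,0],[0.007,0.004,0.025],0.085],[[0,0,0],[0,0,0.05],0.085],[[0,0,0],[0,0,0.05],0.085],[[0,0,0],[0,0,0.029],0.085],[[0,0,0],[0,0,0],0.06]], grip_force=30)

```text
time: 9.4
eef_pos: [0.4623, -0.2524, 0.0332]
tcp_rot: [0.959, 0.285, -0.002, -0.003]
contact_force: [0.6, 1.2, 0.3]
opening: 0.811
finger_force: 0.0
```

Call:
drive_tool(moves=[[[0,0,0],[0,0,0],0.04],[[0,0,0],[0,0,0],0.015],[[0,0,0],[0,0,0],0.015],[[0,0,0],[0,0,0],0.015],[[0,0,0],[0,0,0],0.015]], grip_force=30)

```text
time: 10.02
eef_pos: [0.4656, -0.2563, 0.0383]
tcp_rot: [0.959, 0.284, 0.001, 0.001]
contact_force: [-0.1, 1.7, 6.6]
opening: 0.3
finger_force: 30.7
```

Call:
drive_tool(moves=[[[0,0,0],[0,0,-0.005],0.015],[[0,0,0],[0,0,-0.04],0.015],[[0,0,0],[0,0,-0.06],0.015],[[0,0,0],[0,0,-0.06],0.015],[[0,0,0],[0,0,0],0.015]], grip_force=35)

```text
time: 10.65
eef_pos: [0.4669, -0.2577, 0.2078]
tcp_rot: [0.959, 0.284, 0.003, 0.005]
contact_force: [-0.8, 0.3, -2.2]
opening: 0.296
finger_force: 35.1
```

```bash
python3 - <<'E'
from plant import ctrl
import cv2,numpy as np,pickle
c=ctrl.read_camera("wrist");s=ctrl.get_state();print(s["eef_pos"],s["tcp_rot"],s["contact_force"],s["opening"])
d=ctrl.read_camera("side");from h import *
u,v=map(int,proj(d,s["eef_pos"]));print(u,v)
b=cv2.resize(d["image"][v-40:v+40,u-40:u+40],(400,400),interpolation=2)
a=cv2.resize(c["image"][100:300,213:413],(400,400),interpolation=2)
cv2.imwrite("pics/g1.png",np.hstack([a,b])[:,:,::-1])
E
```

```text
[ 0.46525798 -0.25636019  0.2040372 ] [0.95884453 0.28391777 0.0014938  0.0023751 ] [-0.49193305  0.54737071 -3.02716194] 0.29989274593319454
389 107
```

View pics/g1.png

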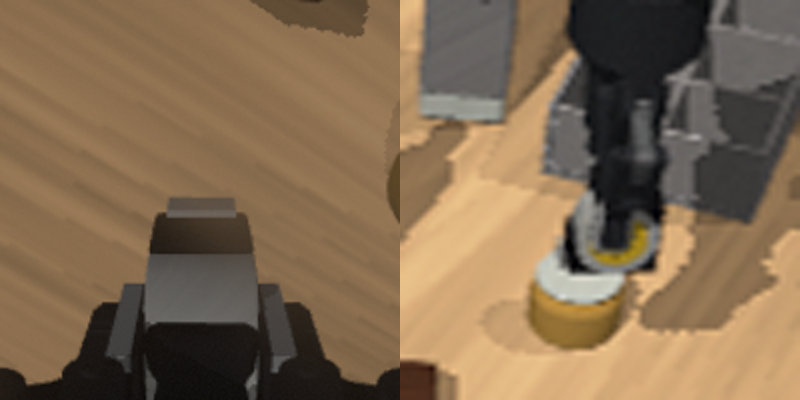

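The tape is held squarely (the wrist view shows it between the pads at (200,290)). I'll carry it over the drawer.

Call:
drive_tool(moves=[[[0,0,0.14],[0,0,0],0.015],[[0,0,0.14],[0,0,0],0.015],[[0,0,0.139],[0,0,0],0.015],[[0,0,0],[0.0175,-0.0507,0],0.015],[[0,0,0],[0.0175,-0.0507,0],0.015]])

```text
time: 11.38
eef_pos: [0.4815, -0.1484, 0.1979]
tcp_rot: [0.997, 0.077, -0.003, -0.002]
contact_force: [0.5, 0.4, -2.1]
opening: 0.298
finger_force: 35.3
```

Call:
drive_tool(moves=[[[0,0,0],[0.0175,-0.0507,0],0.015],[[0,0,0],[0.0175,-0.0507,0],0.015],[[0,0,0],[0.0175,-0.0507,0],0.015],[[0,0,0],[0.0175,-0.0507,0],0.015],[[0,0,0],[0.0175,-0.0507,0],0.015]])

```text
time: 12.0
eef_pos: [0.5282, 0.1158, 0.1979]
tcp_rot: [0.997, 0.078, -0.003, -0.0]
contact_force: [0.7, -0.2, -1.5]
opening: 0.301
finger_force: 35.3
```

Call:
drive_tool(moves=[[[0,0,0],[0,0,0],0.015],[[0,0,0],[0,0,0],0.015]])

```text
time: 12.25
eef_pos: [0.5285, 0.114, 0.1987]
tcp_rot: [0.997, 0.079, -0.003, 0.0]
contact_force: [0.6, -0.4, -1.1]
opening: 0.299
finger_force: 35.4
```

```bash
python3 - <<'E'
from plant import ctrl
import cv2,numpy as np,pickle
c=ctrl.read_camera("wrist");s=ctrl.get_state();print(s["eef_pos"],s["tcp_rot"],s["contact_force"],s["opening"])
d=ctrl.read_camera("side")
b=cv2.resize(d["image"][140:270,230:360],(400,400),interpolation=2)
a=cv2.resize(c["image"][100:400,113:513],(400,300),interpolation=2);a=np.vstack([a,np.zeros((100,400,3),np.uint8)])
cv2.imwrite("pics/g2.png",np.hstack([a,b])[:,:,::-1])
d=pickle.load(open("c1.pkl","rb"))["side"];from h import *
print([plane(d,200+x/2.5,120+y/2.5,.108) for x,y in((340,168),(259,322))])
E
```

```text
[0.52881159 0.11347569 0.19921888] [ 9.96947110e-01  7.80541751e-02 -1.99869299e-03  9.99496636e-05] [-0.48594366  0.3892614  -1.20994661] 0.3013885150938002
[array([0.48389868, 0.01374681, 0.108     ]), array([0.45020504, 0.22801252, 0.108     ])]
```

View pics/g2.png

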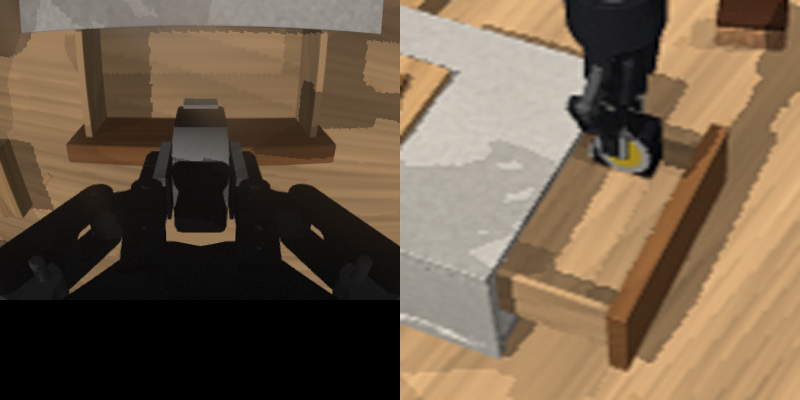

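The tape (wrist view (200,170)) hangs over the open drawer, between front and carcass. I'll lower it.

Call:
drive_tool(moves=[[[0,0,0],[0.003,0,0.03],0.015],[[0,0,0],[0,0,0.035],0.015],[[0,0,0],[0,0,0.03],0.015],[[0,0,0],[0,0,0.01],0.015],[[0,0,0],[0,0,0],0.015]])

```text
time: 12.98
eef_pos: [0.5327, 0.1138, 0.096]
tcp_rot: [0.997, 0.078, -0.001, -0.0]
contact_force: [-0.0, 0.1, -1.9]
opening: 0.295
finger_force: 35.4
```

Call:
drive_tool(moves=[[[0,0,0],[0,0,0.003],0.015],[[0,0,0],[0,0,0.002],0.015],[[0,0,0],[0,0,0],0.015]])

```text
time: 13.35
eef_pos: [0.5332, 0.1147, 0.0918]
tcp_rot: [0.997, 0.078, 0.0, 0.0]
contact_force: [0.1, -0.1, -1.6]
opening: 0.297
finger_force: 35.4
```

Call:
drive_tool(moves=[[[0,0,0],[0,0,0.003],0.015],[[0,0,0],[0,0,0.002],0.015],[[0,0,0],[0,0,0],0.015]])

```text
time: 13.72
eef_pos: [0.5327, 0.1146, 0.086]
tcp_rot: [0.997, 0.078, -0.0, -0.0]
contact_force: [-0.0, 0.7, -2.3]
opening: 0.296
finger_force: 35.4
```

Call:
drive_tool(moves=[[[0,0,0],[0,0,0.002],0.015],[[0,0,0],[0,0,0],0.015]])

```text
time: 13.98
eef_pos: [0.533, 0.1146, 0.0843]
tcp_rot: [0.997, 0.078, 0.0, -0.0]
contact_force: [0.1, -0.3, -1.6]
opening: 0.298
finger_force: 35.4
```

Call:
drive_tool(moves=[[[0,0,0],[0,0,0.002],0.015],[[0,0,0],[0,0,0],0.015]])

```text
time: 14.22
eef_pos: [0.5341, 0.1148, 0.0843]
tcp_rot: [0.997, 0.078, 0.001, -0.0]
contact_force: [-2.5, 0.7, 5.5]
opening: 0.294
finger_force: 36.5
```

Call:
drive_tool(moves=[[[0,0,0],[0,0,0.0015],0.015],[[0,0,0],[0,0,0],0.015]])

```text
time: 14.48
eef_pos: [0.5351, 0.115, 0.0842]
tcp_rot: [0.997, 0.078, 0.002, -0.0]
contact_force: [-1.9, 1.4, 10.8]
opening: 0.296
finger_force: 37.0
```

Call:
drive_tool(moves=[[[0,0,0],[0,0,-0.002],0.015],[[0,0,0],[0,0,0],0.035],[[0,0,0],[0,0,0],0.045],[[0,0,0],[0,0,0],0.05],[[0,0,0],[0,0,0],0.05]])

```text
time: 15.1
eef_pos: [0.5328, 0.1146, 0.0826]
tcp_rot: [0.997, 0.078, -0.0, -0.0]
contact_force: [-0.8, -0.3, -0.7]
opening: 0.589
finger_force: 0.0
```

Call:
drive_tool(moves=[[[0,0,0],[0,0,-0.03],0.05],[[0,0,0],[0,0,-0.04],0.05],[[0,0,0],[0,0,-0.05],0.05],[[0,0,0],[0,0,0],0.05]])

```text
time: 15.6
eef_pos: [0.5359, 0.1147, 0.2083]
tcp_rot: [0.997, 0.078, 0.005, 0.0]
contact_force: [0.0, 0.4, -1.0]
opening: 0.586
finger_force: 0.0
```

```bash
python3 - <<'E'
from plant import ctrl
import cv2,numpy as np,pickle
c=ctrl.read_camera("wrist");s=ctrl.get_state();print(s["eef_pos"],s["tcp_rot"],s["contact_force"],s["opening"])
d=ctrl.read_camera("side")
b=cv2.resize(d["image"][140:270,230:360],(400,400),interpolation=2)
a=cv2.resize(c["image"][100:400,113:513],(400,300),interpolation=2);a=np.vstack([a,np.zeros((100,400,3),np.uint8)])
cv2.imwrite("pics/g3.png",np.hstack([a,b])[:,:,::-1])
E
```

```text
[0.53430142 0.11466747 0.20536562] [9.96924538e-01 7.83229350e-02 2.63919748e-03 1.32366055e-04] [ 0.78817545  0.49124434 -0.1861939 ] 0.586449505261616
```

View pics/g3.png

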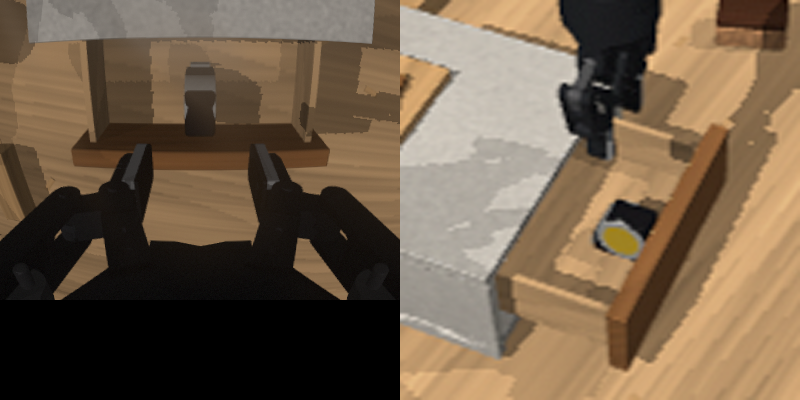

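The tape stands on the drawer floor (wrist view (200,100), side view (620,235)). Now I go round to the front and push it shut.

Call:
drive_tool(moves=[[[0,0,0],[-0.044,0,0],0],[[0,0,0],[-0.044,0,0],0],[[0,0,0],[0,0,0],0],[[0,0,0],[0,0,0.05],0],[[0,0,0],[0,0,0.05],0]], grip_force=20)

```text
time: 16.32
eef_pos: [0.4471, 0.1009, 0.1017]
tcp_rot: [0.997, 0.078, 0.001, 0.0]
contact_force: [0.3, 0.4, -0.6]
opening: 0.002
finger_force: 0.0
```

Call:
drive_tool(moves=[[[0,0,0],[0,0,0.015],0],[[0,0,0],[0,0,0],0],[[0,0,0],[0.006,0,0],0],[[0,0,0],[0.004,0,0],0],[[0,0,0],[0.003,0,0],0]])

```text
time: 16.95
eef_pos: [0.4602, 0.103, 0.0891]
tcp_rot: [0.997, 0.078, 0.001, 0.0]
contact_force: [-0.4, -0.1, -0.3]
opening: -0.002
finger_force: 0.0
```

Call:
drive_tool(moves=[[[0,0,0],[0.002,0,0],0],[[0,0,0],[0.002,0,0],0],[[0,0,0],[0.002,0,0],0],[[0,0,0],[0.002,0,0],0],[[0,0,0],[0.002,0,0],0]])

```text
time: 17.58
eef_pos: [0.468, 0.1044, 0.0876]
tcp_rot: [0.997, 0.078, -0.001, 0.0]
contact_force: [-3.1, -1.4, 2.9]
opening: -0.001
finger_force: 1.6
```

Call:
drive_tool(moves=[[[0,0,0],[0.003,0,0],0],[[0,0,0],[0.003,0,0],0],[[0,0,0],[0.003,0,0],0],[[0,0,0],[0.003,0,0],0],[[0,0,0],[0.003,0,0],0]])

```text
time: 18.2
eef_pos: [0.4834, 0.1068, 0.0875]
tcp_rot: [0.997, 0.078, -0.001, 0.0]
contact_force: [-3.4, -0.8, 0.4]
opening: -0.001
finger_force: 2.0
```

Call:
drive_tool(moves=[[[0,0,0],[0.003,0,0],0],[[0,0,0],[0.003,0,0],0],[[0,0,0],[0.003,0,0],0],[[0,0,0],[0.003,0,0],0],[[0,0,0],[0.003,0,0],0]])

```text
time: 18.82
eef_pos: [0.4982, 0.1091, 0.0876]
tcp_rot: [0.997, 0.078, -0.0, 0.0]
contact_force: [-3.2, -1.5, -1.3]
opening: 0.002
finger_force: 2.3
```

Call:
drive_tool(moves=[[[0,0,0],[0.003,0,0],0],[[0,0,0],[0.003,0,0],0],[[0,0,0],[0.003,0,0],0],[[0,0,0],[0.003,0,0],0],[[0,0,0],[0.003,0,0],0]])

```text
time: 19.45
eef_pos: [0.513, 0.1114, 0.0875]
tcp_rot: [0.997, 0.078, -0.001, 0.0]
contact_force: [-5.2, -1.1, -1.5]
opening: 0.002
finger_force: 2.6
```

Call:
drive_tool(moves=[[[0,0,0],[0.003,0,0],0],[[0,0,0],[0.003,0,0],0],[[0,0,0],[0.003,0,0],0],[[0,0,0],[0.003,0,0],0],[[0,0,0],[0.003,0,0],0]])

```text
time: 20.08
eef_pos: [0.5276, 0.1138, 0.0876]
tcp_rot: [0.997, 0.078, -0.001, 0.0]
contact_force: [-6.1, -1.7, -1.7]
opening: 0.001
finger_force: 3.0
```

Call:
drive_tool(moves=[[[0,0,0],[0.003,0,0],0],[[0,0,0],[0.003,0,0],0],[[0,0,0],[0.003,0,0],0],[[0,0,0],[0.003,0,0],0],[[0,0,0],[0.003,0,0],0]])

```text
time: 20.7
eef_pos: [0.5423, 0.1161, 0.0876]
tcp_rot: [0.997, 0.078, -0.001, 0.0]
contact_force: [-6.5, -2.6, -0.4]
opening: 0.004
finger_force: 3.3
```

Call:
drive_tool(moves=[[[0,0,0],[0.003,0,0],0],[[0,0,0],[0.002,0,0],0],[[0,0,0],[0.002,0,0],0],[[0,0,0],[0.002,0,0],0]])

```text
time: 21.2
eef_pos: [0.5511, 0.1174, 0.0876]
tcp_rot: [0.997, 0.078, -0.001, 0.0]
contact_force: [-7.1, -2.1, -0.5]
opening: -0.001
finger_force: 3.4
```

Call:
drive_tool(moves=[[[0,0,0],[0.0015,0,0],0],[[0,0,0],[0.0015,0,0],0],[[0,0,0],[0.0015,0,0],0],[[0,0,0],[0.0015,0,0],0],[[0,0,0],[0.0015,0,0],0]])

```text
time: 21.82
eef_pos: [0.5584, 0.1186, 0.0876]
tcp_rot: [0.997, 0.078, -0.001, 0.0]
contact_force: [-7.0, -3.2, -1.3]
opening: 0.0
finger_force: 3.5
```

Call:
drive_tool(moves=[[[0,0,0],[0.001,0,0],0],[[0,0,0],[0.001,0,0],0]])

```text
time: 22.08
eef_pos: [0.5604, 0.1189, 0.0876]
tcp_rot: [0.997, 0.078, -0.001, 0.0]
contact_force: [-6.9, -2.0, 0.3]
opening: 0.0
finger_force: 3.7
```

Call:
drive_tool(moves=[[[0,0,0],[0.001,0,0],0],[[0,0,0],[0.001,0,0],0]])

```text
time: 22.32
eef_pos: [0.5623, 0.1192, 0.0876]
tcp_rot: [0.997, 0.078, -0.001, 0.0]
contact_force: [-7.3, -1.5, -0.5]
opening: 0.003
finger_force: 3.7
```

Call:
drive_tool(moves=[[[0,0,0],[0.0007,0,0],0]])

```text
time: 22.45
eef_pos: [0.563, 0.1193, 0.0876]
tcp_rot: [0.997, 0.078, -0.001, 0.0]
contact_force: [-7.4, -1.7, 0.4]
opening: -0.0
finger_force: 3.7
```

Call:
drive_tool(moves=[[[0,0,0],[0.0007,0,0],0]])

```text
time: 22.58
eef_pos: [0.5635, 0.1194, 0.0876]
tcp_rot: [0.997, 0.078, -0.002, 0.0]
contact_force: [-8.7, -2.3, 1.1]
opening: -0.0
finger_force: 4.3
```

Call:
drive_tool(moves=[[[0,0,0],[0.0005,0,0],0]])

```text
time: 22.7
eef_pos: [0.5637, 0.1194, 0.0876]
tcp_rot: [0.997, 0.078, -0.002, 0.0]
contact_force: [-9.9, -2.3, 1.1]
opening: -0.0
finger_force: 4.9
```

Call:
drive_tool(moves=[[[0,0,0],[-0.003,0,0],0],[[0,0,0],[-0.003,0,0],0],[[0,0,0],[-0.003,0,0],0],[[0,0,0],[-0.003,0,0],0],[[0,0,0],[-0.003,0,0],0]])

```text
time: 23.32
eef_pos: [0.5514, 0.1175, 0.0884]
tcp_rot: [0.997, 0.078, 0.002, -0.0]
contact_force: [0.4, -0.1, 1.3]
opening: 0.001
finger_force: 0.0
```

Call:
drive_tool(moves=[[[0,0,0],[-0.01,0,0],0],[[0,0,0],[-0.02,0,0],0],[[0,0,0],[-0.03,0,0],0],[[0,0,0],[-0.04,0,0],0],[[0,0,0],[0,0,-0.06],0]])

```text
time: 23.95
eef_pos: [0.4419, 0.1017, 0.1402]
tcp_rot: [0.997, 0.078, -0.009, -0.001]
contact_force: [1.7, -0.6, -0.4]
opening: -0.003
finger_force: 0.0
```

Call:
drive_tool(moves=[[[0,0,0],[0,0,-0.06],0],[[0,0,0],[0,0.05,-0.03],0],[[0,0,0],[0,0.05,0],0],[[0,0,0],[0,0.05,0],0],[[0,0,0],[0,0,0],0]])

```text
time: 24.58
eef_pos: [0.4759, -0.0493, 0.2393]
tcp_rot: [0.997, 0.076, 0.002, 0.001]
contact_force: [-0.2, -0.0, -0.4]
opening: 0.001
finger_force: 0.0
```

```bash
python3 - <<'E'
from plant import ctrl
import cv2,numpy as np
d=ctrl.read_camera("side");t=ctrl.read_camera("top")
a=cv2.resize(d["image"][100:270,170:420],(400,272),interpolation=2)
b=cv2.resize(t["image"][60:260,200:480],(400,286),interpolation=2)[:272]
cv2.imwrite("pics/e.png",np.hstack([a,b])[:,:,::-1]);s=ctrl.get_state();print(s["time"],s["eef_pos"],s["contact_force"])
E
```

```text
24.675 [ 0.47517434 -0.04666922  0.23852991] [0.19333151 0.43202905 0.05821382]
```

View pics/e.png

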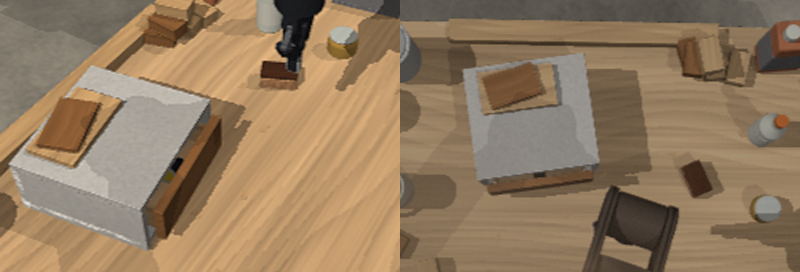

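The drawer is held shut: its front is at the start position (side view (190,180)), with the tape inside visible in the gap at (178,163). The robot is clear and the bystanders in view have not moved.

```bash
python3 -c "
from plant import ctrl
print(ctrl.sign_off())"
```

```text
the job is handed in; nothing more can be done
None
```

The job is handed in: the drawer was sprung open, the tape measure set standing inside, and the drawer pushed shut until the catch held it; peak push on the front was about 13 N opening and 10 N closing (damage limit 16 N), and the run took about 25 s of the 72 s allowed.

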